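# Clear the tool chest and hold its lid for the stay to be refitted

### The job

The stay of the tool chest has come off, so its lid falls shut, and I need both hands to screw it back on. First put the little plane and the knife that lie on the lid flat on the floor of the open drawer of the small drawer unit, without dropping them in from a height; then raise the lid to 60 degrees and finish while still holding it steady there, never letting it fall. Leave everything else on the bench where it is.

Things in the scene. Friction and masses are not known exactly. Their poses are not given: they have to be found in the camera images.
- chest_lid (a joint): opening angle of the chest's lid in rad: 0 shut, growing as it opens, 1.047 = 60 degrees, stop at 1.9. The lid weighs about 0.55 kg (varies), has a nearly frictionless hinge along its far edge and falls shut by its own weight at any angle below about 1.4 rad.
- chest: wooden tool chest fixed to the bench, 200 mm deep (x), 300 mm wide (y); its top, the flat lid (212 by 312 mm), is 135 mm above the bench when shut. Origin at the centre of its underside; its front, with the lid's handle, faces its own -x. It stands on the left or the right, the drawer unit on the other side.
- lid_handle (a point): middle of the lid's handle: round brass bar 12 mm thick, 110 mm long along the chest's y, on posts at its ends, axis 44 mm in front of the lid's front face (clear gap 38 mm); 120 mm above the bench with the lid shut. About lid_hinge it lies 245 mm in front and 15 mm above when shut, 110 mm in front and 220 mm above at 60 degrees. The bar can turn between the fingers.
- lid_hinge (a point): middle of the lid's hinge axis, which runs along the chest's y at its rear edge, 105 mm above the bench, 100 mm behind the chest's origin (chest's +x).
- unit: small wooden drawer unit fixed to the bench, 240 mm deep (x) by 300 mm wide (y) by 136 mm high, two drawers, the upper one pulled out towards its own -x, the lower one shut. Origin at the centre of its underside. Its top board begins 105 mm in front of (-x) the origin: only the part of the drawer in front of that edge is open from above.
- drawer_floor (a point): centre of the inner floor of the upper drawer, 78 mm above the bench; axes as the unit's. Inside, the drawer spans x -97 to +97 mm and y -129 to +129 mm about it; walls 36 mm high above this floor, 6 mm thick; front panel 45 mm high, 21 mm thick in all, with a brass knob reaching 45 mm farther.
- unit_drawer0 (a joint): how far the upper drawer is pulled out, m (0.130 to 0.150 at the start; 0 shut). Seen from above, the open part of its inside reaches from the front wall (x = -97 mm from drawer_floor) for this length less 6 mm. It slides freely against about 1 N.
- plane: small brass finger plane on the chest's lid: 60 mm long (x), 24 mm wide (y) with rounded ends, brass body 16 mm high, a wooden wedge 24 by 15 mm rising to 30 mm over it, 10 mm behind the middle; about 120 g. Origin at the centre of its sole. Grip it across its 24 mm width.
- knife: carving knife lying on the chest's lid, 150 mm long along its x, blade towards +x; about 70 g. Origin at the middle of its length, on its underside. Handle flat-sided, wooden, 20 mm wide (y), 16 mm high, from x -75 to +25 mm; then a ferrule and a thin blade.
- knife_grip (a point): where to grip the knife: middle of its handle, at its balance point, 20 mm towards the butt from the knife's origin, 8 mm above its underside.
- knife_tip (a point): point of the knife's blade, 8 mm above its underside.
- knife_butt (a point): butt end of the knife's handle, 8 mm above its underside.
- mug: bystander: blue tea mug, 92 mm high, on the bench. Origin at the centre of its underside, as for all bystanders.
- glue: bystander: white glue bottle, 100 mm high, standing on the rear part of the drawer unit's top.
- rosin: bystander: flat round tin, 56 mm across, 24 mm high, on the rear part of the drawer unit's top.
- varnish: bystander: brown varnish jar, 85 mm high, on the bench.
- plane2: bystander: a second finger plane like the first, lying on the bench (not on the lid).
- clamp: bystander: wooden spool clamp standing on the bench, 97 mm high.
- block: bystander: sanding block 100 by 50 by 29 mm on the bench.
There are look-alikes about, which are no part of the job. Leave any green or purple look-alike of the plane alone.

How it is judged:
By the outcome, as a careful person would: the job done as asked, in the order asked, and still so for the second after the job is handed in, while the arm keeps its last pose, push and grip.
It also fails if it takes over 67 s, if anything falls off the work surface, if the arm or the gripper's body presses on something with over 40 N, if the wrist force passes 120 N, or if a joint passes its speed limit or range.

### The arm

A 7-joint arm with a two-finger parallel gripper is mounted at the origin on the work surface. World frame = base frame: x ahead of the robot, y to its left, z up, the work surface at z = 0. Lengths are in m, angles in rad, forces in N, time in s.
With the tool pointing down it reaches from about 0.425 to 0.825 m from the base axis. Payload 3.6 kg.
Tool frame: the origin (TCP) lies where the fingers leave the gripper's body, on its centre line; the fingertips stand 73 mm ahead of it and the grasp point (between the pads) lies 54 mm ahead of it; z points along the fingers, y is the line along which they close (so a half turn about z gives the same grasp; the last joint's range is limited). The gripper opens to 85 mm and grips with 20 to 120 N. Pads are 22 mm wide; open, the fingers measure 114 mm over their backs; the gripper's body (76 mm by 85 mm) begins 54 mm behind the grasp point. The pads swing forward as they close: fully open they stand 13 mm farther back than shut.
Start: joints at [1.077, 0.615, -0.013, 1.423, 0.008, 1.103, -0.04], TCP at [0.293, -0.58, 0.304] pointing down, gripper open.
Joint ranges: [-3.12, 3.12], [-0.3, 2.06], [-1.34, 1.32], [0.26, 2.42], [-1.36, 4.5], [0.01, 1.98], [-2.84, 2.84]. Speed limits (rad/s): [2.79, 2.79, 3.14, 3.14, 3.14, 3.14, 3.14].

### API

Orientations are given as a unit quaternion [x, y, z, w].
In Python, from station import arm, snapshot, camera_info, ticket gives the robot as it stands. Calls block until the motion is done:
- arm.movep(position, orientation): joint-space move of the TCP to a pose.
- arm.line_to(position, velocity=0.15, ori=None): straight line of the TCP; ori=None keeps the orientation; velocity is the mean speed in m/s.
- arm.move_j(angles): joint-space move.
- arm.move_gripper(opening, effort=None): opening from 0.0 (shut) to 1.0 (fully open); effort is the grip in N (None keeps the last); returns when the fingers have stopped.
- arm.pause(seconds).
- arm.ik(position, orientation): joint angles nearest the present ones, or None.
- snapshot(name): name is "side" or "top"; returns the picture (420x560x3 uint8, blue, green, red); there is no depth.
- camera_info(name): a dict with "fx", "fy", "cx", "cy" (pixels), "R" (3x3) and "t" (3): a world point X has camera coordinates R X + t. Camera axes: x right, y down, z forward; pixel columns grow to the right and rows downward; lengths in m; the calibration is good to about 2 mm. A picture is of the moment at which its call begins. camera_info takes no time and is no camera call.
A pose or a line that the arm cannot do raises arm.MotionError and nothing moves.
- ticket.finish_job(): hands the job in; it is judged then, once.
Readings, each from a call of its own:
- arm.read_time(): time.
- arm.read_joint_positions(): joint angles.
- arm.read_dq(): joint speeds.
- arm.read_effort(): joint torques, N m.
- arm.read_tool_pos(): TCP position.
- arm.read_eef_rot(): TCP orientation.
- arm.read_ft_force(): force on the tool from outside, world axes, zero at the start.
- arm.read_wrist_torque(): the same for the moment, N m.
- arm.read_opening(): opening from 0.0 (shut) to 1.0 (fully open).
- arm.read_finger_force(): force on a finger pad.
Only numpy, scipy, OpenCV 4.12 (cv2) and the standard library are available. Lean on these libraries where they do the work, as an engineer would, in place of code of your own. Each camera call takes 0.05 s, during which the arm holds its last target. There are 200 camera calls.

## Working session

There is one attempt and no reset: what is moved stays moved. The work goes in short steps, each a Python script; the robot and the scene stay as the last script left them, time stands still between calls to the robot, and variables do not carry over. Pictures are saved under pics/ and viewed, at most 10 in all, crops included, and the job is handed in when it is done.

```bash
mkdir -p pics; ls; python3 - <<'E'
from station import arm, snapshot, camera_info
import cv2
for n in("top","side"):
    cv2.imwrite(f"pics/{n}0.png",cv2.resize(snapshot(n),(800,600),interpolation=cv2.INTER_CUBIC))
    c=camera_info(n);print(n,{k:(v.tolist() if hasattr(v,'tolist') else v) for k,v in c.items()})
print(arm.read_time(),arm.read_eef_rot(),arm.read_tool_pos())
E
```

```text
pics
top {'fx': 430.8556931687517, 'fy': 430.8556931687517, 'cx': 278.6451062655516, 'cy': 200.60233274610326, 'R': [[0.017968331018908566, -0.9998375790108965, -0.0013980980022752906], [-0.9847253831054884, -0.01745450350532717, -0.17323758303304646], [0.17318504250697886, 0.004489532827762974, -0.9848790713315236]], 't': [-0.019123448949194814, 0.5545521947076332, 1.4287907145548295]}
side {'fx': 457.24947379527015, 'fy': 457.24947379527015, 'cx': 285.1999419524139, 'cy': 203.80223825237744, 'R': [[-0.8072213297867118, -0.5901472387230586, 0.010952687566164113], [-0.4619105625243782, 0.6200454330787086, -0.6341784395157639], [0.3674674910325883, -0.5169815253428173, -0.7731091420287494]], 't': [0.43119630111963636, 0.3319268810484091, 1.1179458174430927]}
0.1 [ 9.72877960e-01  2.31316054e-01 -2.71239805e-04 -1.13339167e-03] [ 0.29230964 -0.57998125  0.30285959]
```

View pics/top0.png

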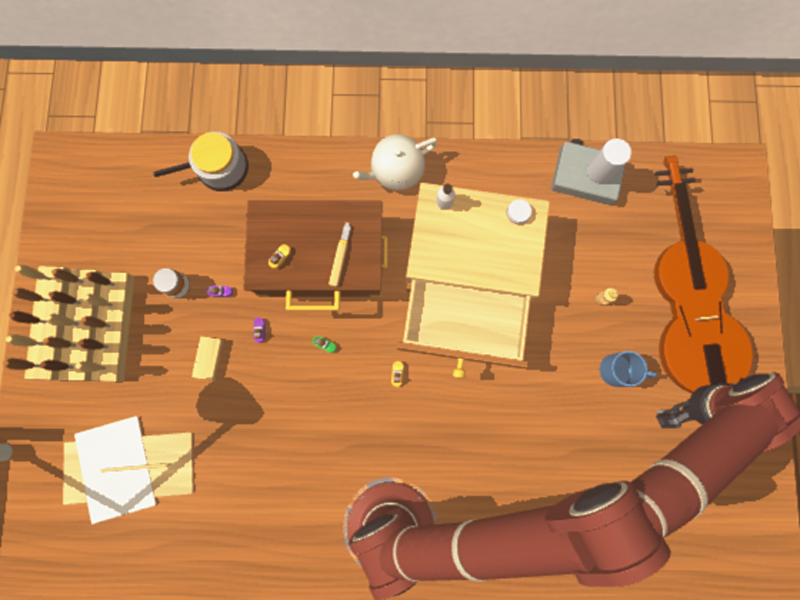

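View pics/side0.png

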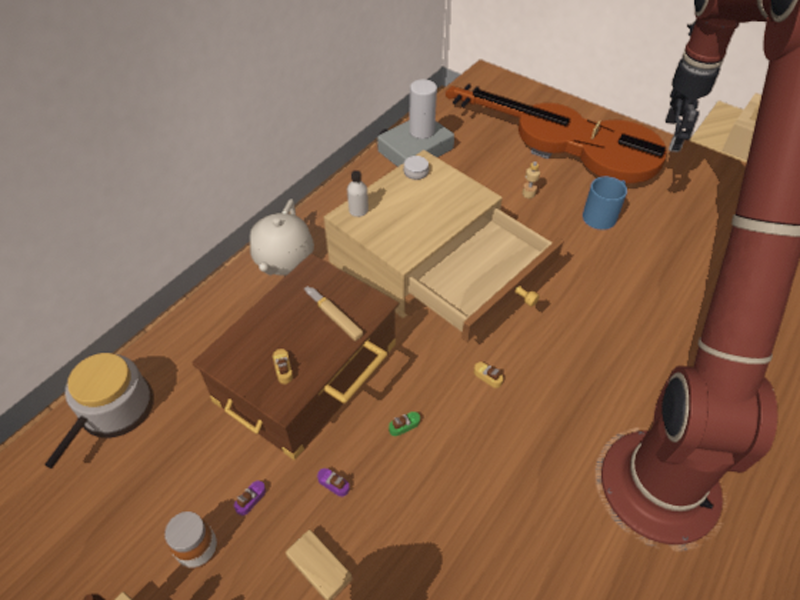

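The top view shows two brass planes: (279,256) on the lid and (398,373) on the bench. The look-alikes are a green one at (324,344) and purple ones at (259,329) and (220,291). The target is the brass plane on the lid at (279,256). The knife is at (341,254), the lid handle at (313,300), a side handle (not the one to use) at (385,251), and the open drawer at about (468,318). A close crop comes next to check the choice.

```bash
python3 - <<'E'
from station import snapshot
import cv2
im=snapshot("top")[125:275,165:390]
cv2.imwrite("pics/crop1.png",cv2.resize(im,None,fx=3.5,fy=3.5,interpolation=cv2.INTER_CUBIC))
im=snapshot("side")[180:320,130:290]
cv2.imwrite("pics/crop2.png",cv2.resize(im,None,fx=4,fy=4,interpolation=cv2.INTER_CUBIC))
E
```

```text
(no output)
```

View pics/crop1.png

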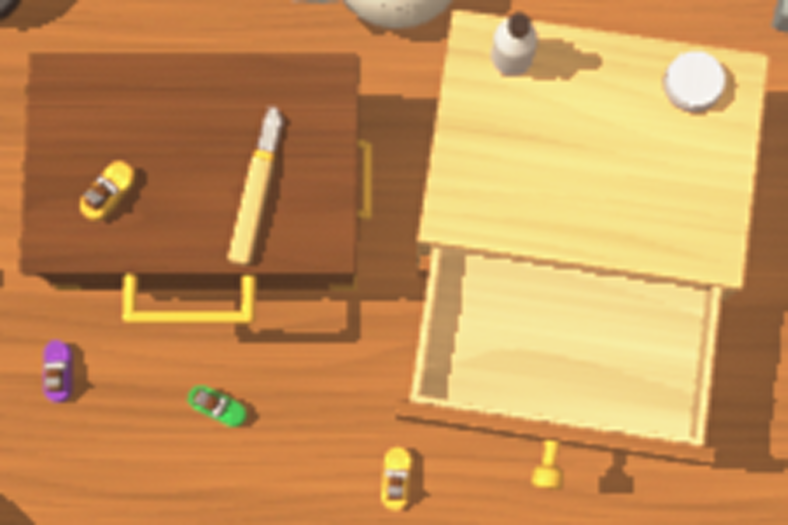

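View pics/crop2.png

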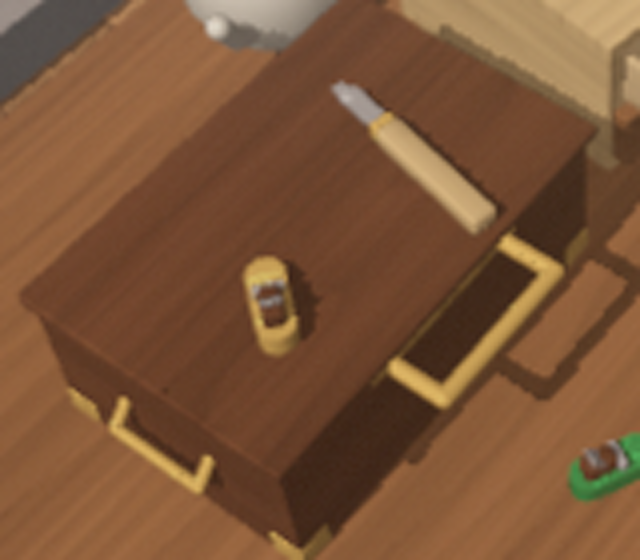

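The crops confirm the choice: the brass plane is at crop (107,190), its ends near (122,166) and (91,213). The knife runs from butt (240,258) to tip (275,109). The handle bar runs (126,318)–(251,317). Drawer: the top-board edge runs (418,240)–(742,287), with the inner front wall near (415,400)–(700,442).

```bash
cat > h.py <<'E'
import numpy as np
from station import camera_info
def world(uv,z,cam="top"):
    c=camera_info(cam);R=np.array(c["R"]);t=np.array(c["t"])
    d=R.T@[(uv[0]-c["cx"])/c["fx"],(uv[1]-c["cy"])/c["fy"],1]; o=-R.T@t
    return o+d*(z-o[2])/d[2]
def crop(u,v,z,cam="top"):
    s,ox,oy=(3.5,165,125) if cam=="top" else (4,130,180)
    return world(((u+.5)/s-.5+ox,(v+.5)/s-.5+oy),z,cam)
E
python3 - <<'E'
from h import *
from station import arm
np.set_printoptions(precision=4,suppress=True)
P=dict(lid=[(30,54,.135),(359,55,.135),(356,273,.135),(23,272,.135)],
bar=[(126,318,.124),(251,317,.124)],plane=[(124,164,.149),(90,214,.149)],wedge=[(99,194,.163)],
knife=[(275,109,.143),(240,260,.147),(264,153,.151)],
unit=[(454,11,.136),(768,57,.136),(742,287,.136),(418,240,.136)],
drawfront=[(413,400,.114),(706,444,.114)],
knob=[(547,475,.1)],plane2=[(397,478,.014)])
for k,v in P.items():
    for p in v: print(k,crop(*p)[:2])
S=dict(lid=[(22,298,.135),(595,130,.135),(282,476,.135)],bar=[(440,400,.122),(558,268,.122)],plane=[(267,262,.149),(281,350,.149)],
knife=[(336,85,.143),(482,228,.147)])
for k,v in S.items():
    for p in v: print("side",k,crop(*p,"side")[:2])
E
```

```text
lid [0.7366 0.3427]
lid [0.7411 0.0318]
lid [0.5322 0.0298]
lid [0.5277 0.3365]
bar [0.4882 0.2416]
bar [0.4912 0.1262]
plane [0.6281 0.2458]
plane [0.5804 0.2747]
wedge [0.5962 0.2645]
knife [0.6847 0.1087]
knife [0.5403 0.1357]
knife [0.6403 0.1168]
unit [ 0.7858 -0.0574]
unit [ 0.7456 -0.354 ]
unit [ 0.5253 -0.3248]
unit [ 0.5639 -0.0267]
drawfront [ 0.4181 -0.0247]
drawfront [ 0.3826 -0.2937]
knob [ 0.3524 -0.1494]
plane2 [ 0.3501 -0.0109]
side lid [0.733  0.3449]
side lid [0.5327 0.0346]
side lid [0.5257 0.3393]
side bar [0.4909 0.2435]
side bar [0.4919 0.1279]
side plane [0.6244 0.2435]
side plane [0.5753 0.284 ]
side knife [0.6881 0.1111]
side knife [0.5369 0.1454]
```

```bash
cat >> h.py <<'E'
from station import arm
from scipy.spatial.transform import Rotation as Ro
def q(phi):
    y=np.array([np.cos(phi),np.sin(phi),0]);z=np.array([0,0,-1.])
    return Ro.from_matrix(np.c_[np.cross(y,z),y,z]).as_quat()
U=np.array([.648,-.190]);UY=-.131
def unit(x,y):
    c,s=np.cos(UY),np.sin(UY);return U+[c*x-s*y,s*x+c*y]
def stat(m=""):
    print(m,"t%.2f"%arm.read_time(),np.round(arm.read_tool_pos(),4),"F",np.round(arm.read_ft_force(),1),"op %.3f"%arm.read_opening(),"ff",np.round(arm.read_finger_force(),1))
E
python3 - <<'E'
from h import *
for n,p,f in[("plane",(.602,.262,.211),.97),("drop",(*unit(-.175,.085),.154),1.44),("knife",(.593,.129,.211),1.37),("kdrop",(*unit(-.175,-.025),.154),-.131),("h",(.489,.185,.174),.017),("h60",(.624,.187,.38),.017)]:
    for k in(0,-np.pi):
        j=arm.ik(p,q(f+k));print(n,k,None if j is None else np.round(j,2))
arm.move_gripper(.65,30)
arm.line_to([.30,-.55,.36],.25)
arm.movep([.602,.262,.32],q(.97)); stat()
arm.line_to([.602,.262,.225],.2); stat()
from station import snapshot
import cv2
a=cv2.resize(snapshot("side")[150:320,120:300],None,fx=3.3,fy=3.3);b=cv2.resize(snapshot("top")[100:240,165:265],None,fx=2,fy=4)
cv2.imwrite("pics/pre.png",a)
E
```

```text
plane 0 [-0.1   0.8  -0.65  1.5   0.53  1.03  0.1 ]
plane -3.141592653589793 [-0.5   0.72  0.1   1.51 -0.08  0.92 -2.55]
drop 0 [ 0.5   0.66 -0.57  2.02  0.6   0.63  0.97]
drop -3.141592653589793 [ 0.07  0.6   0.08  2.03 -0.09  0.52 -1.49]
knife 0 [ 0.15  0.74 -0.69  1.65  0.55  0.96  0.63]
knife -3.141592653589793 [-0.27  0.65  0.03  1.66 -0.02  0.83 -2.  ]
kdrop 0 [ 0.5   0.62 -0.23  1.98  0.25  0.57 -0.04]
kdrop -3.141592653589793 [ 0.03  0.66  0.48  2.   -0.51  0.61 -2.42]
h 0 [-0.14  0.62 -0.4   1.93  0.38  0.67 -0.76]
h -3.141592653589793 [ 0.26  0.89 -1.15  1.91  0.97  1.04  1.83]
h60 0 [-0.05  0.61 -0.53  1.29  0.3   1.32 -0.55]
h60 -3.141592653589793 [ 0.2   0.78 -1.15  1.28  0.7   1.5   2.29]
 t4.06 [0.6027 0.2607 0.3199] F [ 0.7 -0.5  0.3] op 0.647 ff 0.0
 t4.68 [0.6025 0.2624 0.226 ] F [-0.7 -0.4  0.9] op 0.653 ff 0.0
```

View pics/pre.png

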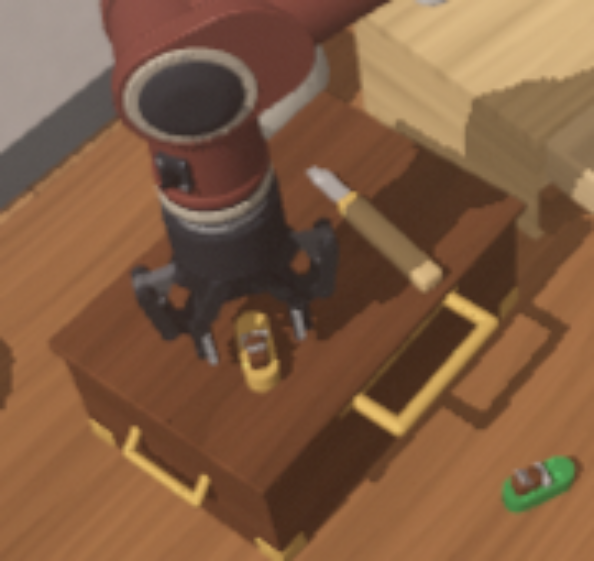

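The open fingertips at (207,350) and (300,325) straddle the brass plane at (258,350), and the knife and handle are clear of them. I'll go down, grip and transfer it.

```bash
python3 - <<'E'
from h import *
arm.line_to([.602,.262,.213],.08); stat("down")
arm.move_gripper(0.0,40); arm.pause(.2); stat("closed")
if arm.read_opening()>.1:
    arm.line_to([.602,.262,.30],.2); stat("up")
E
```

```text
down t5.08 [0.6018 0.2616 0.2125] F [-0.6 -0.4  0.3] op 0.652 ff 0.0
closed t5.67 [0.6022 0.2623 0.2135] F [ 1.2 -0.   2.9] op 0.270 ff 40.6
up t6.25 [0.6015 0.2613 0.2986] F [-0.1  0.4 -1.9] op 0.267 ff 40.2
```

```bash
cat >> h.py <<'E'
def lower(xy,z0,zmin,thr=3.0):
    arm.line_to([*xy,z0],.15);arm.pause(.15);b=np.mean([arm.read_ft_force()[2] for _ in range(5)]);z=z0
    while z>zmin:
        z-=.0015;arm.line_to([*xy,z],.03)
        f=arm.read_ft_force()[2]-b
        if abs(f)>thr: break
    stat("lowered z=%.4f df=%.1f"%(z,f))
    return z
E
python3 - <<'E'
from h import *
xy=unit(-.175,.085)
arm.movep([*xy,.28],q(1.44));stat()
z=lower(xy,.168,.1525)
arm.move_gripper(.5);stat("open")
arm.line_to([*xy,.27],.25)
k=[.593,.129]
arm.movep([*k,.27],q(1.37))
arm.line_to([*k,.228],.15);stat()
from station import snapshot
import cv2
cv2.imwrite("pics/preK.png",cv2.resize(snapshot("side")[120:320,120:400],None,fx=2.8,fy=2.8))
E
```

```text
t7.62 [ 0.4862 -0.0817  0.2801] F [ 0.2  0.3 -1.9] op 0.266 ff 40.2
lowered z=0.1560 df=4.3 t10.67 [ 0.4861 -0.0828  0.1564] F [ 0.1 -0.6  2.7] op 0.266 ff 40.6
open t10.99 [ 0.4855 -0.0829  0.1559] F [ 0.2 -1.2  0.5] op 0.502 ff 0.0
 t12.97 [0.5931 0.1274 0.2279] F [ 0.4  1.1 -0. ] op 0.499 ff 0.0
```

View pics/preK.png

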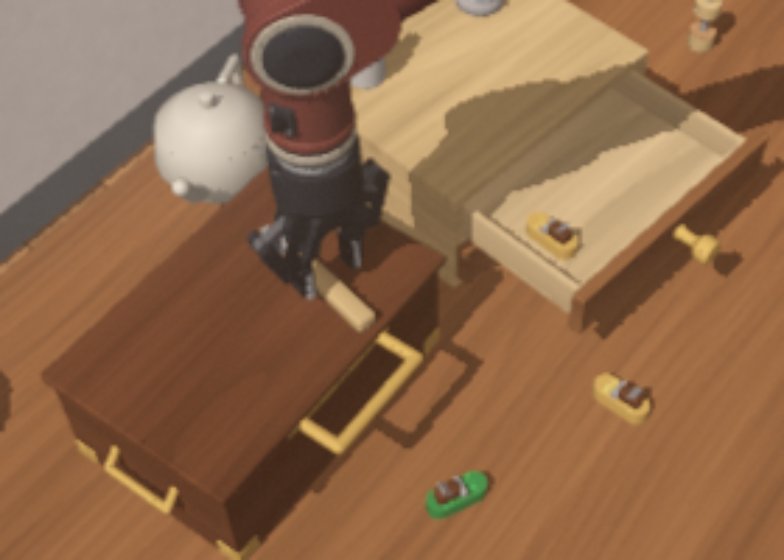

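The plane lies flat in the drawer at (553,235). The fingers at (308,290) and (348,262) straddle the knife handle, whose axis passes about (328,281). I'll grip it and transfer it.

```bash
python3 - <<'E'
from h import *
k=[.593,.129]
arm.line_to([*k,.212],.08);stat("down")
arm.move_gripper(0.0,40);arm.pause(.2);stat("closed")
if arm.read_opening()>.1:
    arm.line_to([*k,.30],.2);stat("up")
    print(np.round(arm.read_wrist_torque(),2))
    xy=unit(-.175,-.025)
    arm.movep([*xy,.28],q(-.131));stat()
    lower(xy,.168,.1515)
    from station import snapshot
    import cv2
    cv2.imwrite("pics/prerel.png",cv2.resize(snapshot("side")[80:300,230:450],None,fx=2.6,fy=2.6))
E
```

```text
down t13.38 [0.5927 0.1288 0.2114] F [-0.4  0.4  1.1] op 0.501 ff 0.0
closed t13.90 [0.5932 0.1293 0.2124] F [-0.1  1.   2. ] op 0.217 ff 41.3
up t14.49 [0.5925 0.1283 0.2988] F [-0.1 -0.6 -0.4] op 0.223 ff 41.0
[-0.02  0.03 -0.03]
 t15.79 [ 0.4721 -0.1904  0.28  ] F [ 0.7  0.2 -0.4] op 0.220 ff 41.0
lowered z=0.1545 df=6.2 t19.09 [ 0.4722 -0.192   0.1554] F [0.4 0.2 5. ] op 0.221 ff 41.7
```

View pics/prerel.png

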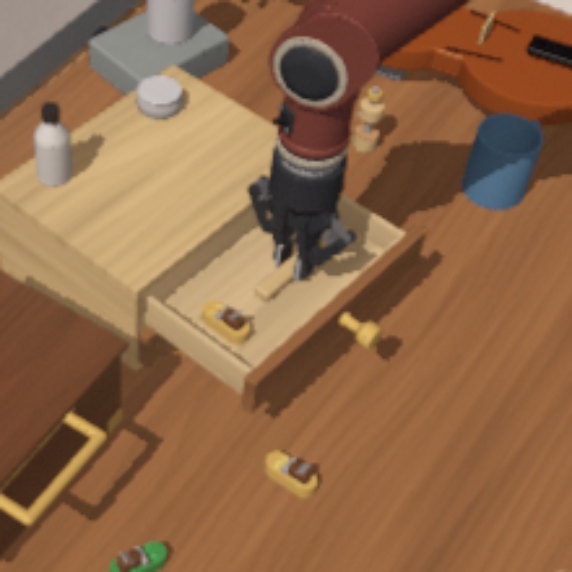

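The knife is in the drawer, its butt at (275,280), clear of the plane and touching the floor. I'll release it and go to the handle.

```bash
python3 - <<'E'
from h import *
xy=unit(-.175,-.025)
arm.move_gripper(.48);stat("open")
arm.line_to([*xy,.27],.2)
h=[.4895,.185]
arm.move_gripper(.42)
arm.movep([*h,.29],q(.017));stat()
from station import snapshot
import cv2
cv2.imwrite("pics/placed.png",cv2.resize(snapshot("top")[110:290,160:400],None,fx=3.2,fy=3.2,interpolation=cv2.INTER_CUBIC))
b=arm.read_ft_force()
arm.line_to([*h,.20],.15);arm.line_to([*h,.174],.06);stat("at bar");print(b)
E
```

```text
open t19.48 [ 0.471  -0.1919  0.1542] F [-0.3 -0.2 -0.9] op 0.485 ff 0.0
 t21.84 [0.4901 0.1831 0.2896] F [-0.  -0.6  0.9] op 0.421 ff 0.0
at bar t23.23 [0.4894 0.1851 0.1737] F [-0.4 -0.1  0.1] op 0.421 ff 0.0
[-0.18996723 -0.58030847  0.02296428]
```

View pics/placed.png

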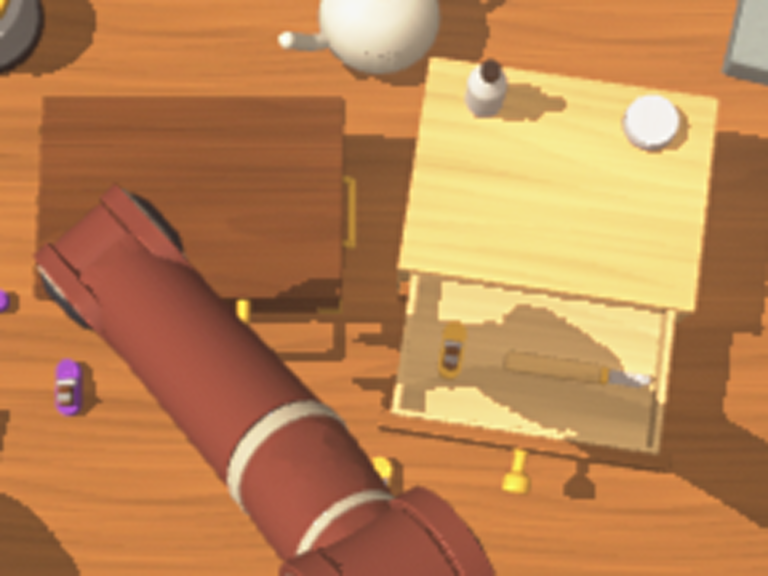

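The plane at (451,350) and the knife, from (505,360) to its tip at (650,380), both lie in the open part of the drawer. Nothing else has moved. Next I grip the bar and zero the sideways force.

```bash
python3 - <<'E'
from h import *
for u,v,z in((650,380,.082),(505,360,.09),(451,350,.09)):
    p=world(((u+.5)/3.2-.5+160,(v+.5)/3.2-.5+110),z)[:2]-U
    c,s=np.cos(UY),np.sin(UY);print("unit frame",np.round([c*p[0]+s*p[1],-s*p[0]+c*p[1]],3))
arm.move_gripper(0.0,45);arm.pause(.3);stat("closed")
x=.4895
for i in range(4):
    f=np.mean([arm.read_ft_force()[0] for _ in range(5)])
    if abs(f)<3:break
    x+=np.sign(f)*.001; arm.line_to([x,.185,.174],.03);arm.pause(.1);stat("x%.4f"%x)
E
```

```text
unit frame [-0.173 -0.123]
unit frame [-0.176  0.028]
unit frame [-0.174  0.085]
closed t23.87 [0.4917 0.1852 0.1745] F [ 5.8  0.6 -3.3] op 0.119 ff 43.7
x0.4905 t24.22 [0.4918 0.1852 0.1745] F [ 5.9  0.4 -1.8] op 0.121 ff 44.0
x0.4915 t24.57 [0.492  0.1852 0.1744] F [4.6 0.5 2. ] op 0.123 ff 44.3
x0.4925 t24.92 [0.492  0.1853 0.1744] F [1.6 0.  5.5] op 0.120 ff 44.6
```

```bash
python3 - <<'E'
from h import *
a0=np.arctan2(15,245);r=np.hypot(.245,.015);hx,yaw=.737,.017;z0=.1744-.054-.120
dr=0
for d in np.r_[2:61:2]:
    a=a0+np.deg2rad(d);rr=r+dr
    dx=.245-rr*np.cos(a)
    arm.line_to([.492+dx*np.cos(yaw),.1853+dx*np.sin(yaw),.054+.105+z0+rr*np.sin(a)],.06)
    F=arm.read_ft_force();fr=-F[0]*np.cos(a)+F[2]*np.sin(a)
    if d%6==0: stat("%d fr%.1f dr%.4f"%(d,fr,dr))
    if np.linalg.norm(F)>35: stat("STOP");break
    if abs(fr)>8: dr+=.0007*np.sign(fr)
arm.pause(.5);stat("end");print(arm.read_eef_rot(),q(.017))
from station import snapshot
import cv2
cv2.imwrite("pics/lid.png",cv2.resize(snapshot("side")[60:360,100:400],None,fx=2,fy=2,interpolation=cv2.INTER_CUBIC))
E
```

```text
6 fr-5.4 dr0.0000 t25.80 [0.4947 0.1853 0.1994] F [ 4.8  1.2 -4. ] op 0.120 ff 43.9
12 fr-4.5 dr0.0000 t26.68 [0.5001 0.1854 0.2247] F [ 3.7  0.9 -3.6] op 0.126 ff 43.9
18 fr0.1 dr0.0000 t27.55 [0.5081 0.1856 0.2497] F [-1.1  1.6 -2.6] op 0.125 ff 43.9
24 fr4.1 dr0.0000 t28.43 [0.5186 0.1858 0.2734] F [-5.7  0.4 -2.2] op 0.122 ff 44.0
30 fr6.9 dr0.0000 t29.30 [0.5315 0.186  0.2962] F [-7.4 -0.4  1.4] op 0.122 ff 44.0
36 fr7.7 dr0.0000 t30.18 [0.5464 0.1863 0.3172] F [-7.7 -1.2  2.7] op 0.116 ff 44.1
42 fr6.9 dr0.0007 t31.05 [0.5637 0.1866 0.337 ] F [-7.2 -0.9  2.7] op 0.122 ff 44.1
48 fr7.2 dr0.0014 t31.93 [0.5833 0.187  0.3554] F [-6.  -1.   4.5] op 0.122 ff 44.0
54 fr6.6 dr0.0028 t32.80 [0.6037 0.1873 0.3708] F [-5.3  0.4  4.4] op 0.126 ff 44.1
60 fr6.7 dr0.0035 t33.67 [0.6262 0.1877 0.3842] F [-5.  -0.9  5. ] op 0.121 ff 44.2
end t34.17 [0.626  0.1877 0.3841] F [-4.5  0.3  5. ] op 0.120 ff 44.1
[7.01181722e-01 7.12981951e-01 8.97563983e-04 3.53481414e-04] [0.7010709  0.71309157 0.         0.        ]
```

View pics/lid.png

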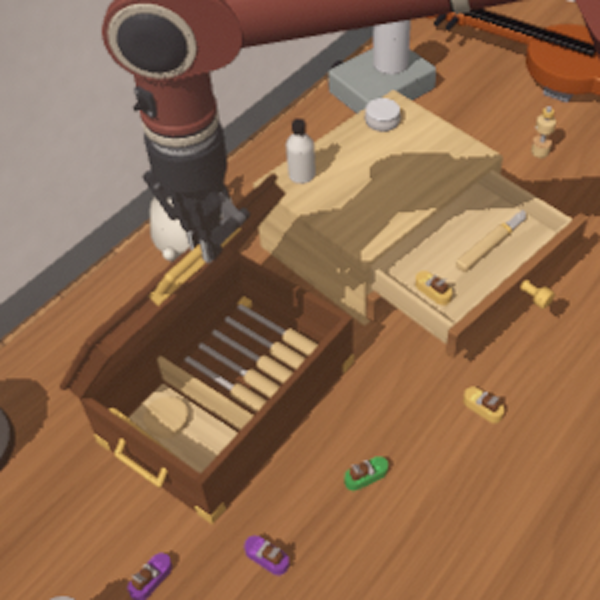

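The lid stands open with the bar held at (205,255), and the plane and knife are still in the drawer. I'll check the angle by fitting a circle to the recorded bar positions.

```bash
python3 - <<'E'
import numpy as np
from scipy.optimize import least_squares as L
p=np.array([(.492,.1744),(.4947,.1994),(.5001,.2247),(.5081,.2497),(.5186,.2734),(.5315,.2962),(.5464,.3172),(.5637,.337),(.5833,.3554),(.6037,.3708),(.626,.3841)])
for R in(.24546,None):
    s=L(lambda c:np.hypot(*(p-c[:2]).T)-(R or c[2]),[.737,.16,.245])
    c=s.x;a=np.arctan2(p[:,1]-c[1],c[0]-p[:,0]);print(c,np.abs(s.fun).max(),np.degrees(a[-1]-a[0]),np.degrees(a[-1])-3.5)
E
```

```text
[0.73814357 0.16485045 0.245     ] 0.0008687422564019331 60.68901911044941 59.41078993412547
[0.7475597  0.15884329 0.25606107] 0.00010539504909540254 58.16302606341937 58.146499115332375
```

```bash
python3 - <<'E'
from h import *
from station import snapshot
import cv2
c=camera_info("side");R=np.array(c["R"]);t=np.array(c["t"])
def pr(X):
    p=R@X+t;return np.array([c["fx"]*p[0]/p[2]+c["cx"],c["fy"]*p[1]/p[2]+c["cy"]])
yaw=.017;ex=np.array([np.cos(yaw),np.sin(yaw),0]);ey=np.array([-np.sin(yaw),np.cos(yaw),0])
H=np.array([.492,.1853,.105])+.245*ex
def pt(fr,up,y,d): # in front, above, at angle
    a=np.deg2rad(d);return H-ex*(fr*np.cos(a)-up*np.sin(a))+ey*y+np.array([0,0,fr*np.sin(a)+up*np.cos(a)])
im=snapshot("side");x0,y0,s=120,130,5
v=cv2.resize(im[y0:y0+120,x0:x0+125],None,fx=s,fy=s,interpolation=cv2.INTER_CUBIC)
for d,col in((57,(255,0,0)),(60,(0,255,0)),(63,(0,0,255))):
    for A,B in(((.245,.015,-.055),(.245,.015,.055)),((.201,.03,-.156),(.201,.03,.156)),((.201,.03,.156),(0,.03,.156))):
        P=[tuple(np.round(((pr(pt(*q_,d))-[x0,y0]+.5)*s-.5)*16).astype(int).tolist()) for q_ in(A,B)]
        cv2.line(v,P[0],P[1],col,1,cv2.LINE_AA,4)
    print(d,pr(pt(.245,.015,.055,d)),pr(pt(.201,.03,.156,d)))
# check with lid shut: seen in crop2
f=lambda u,v:np.array([(u+.5)/4-.5+130,(v+.5)/4-.5+180])
print("shut check bar",pr(pt(.245,.015,.055,0))-f(440,400),"corner",pr(pt(.201,.03,.156,0))-f(282,476),pr(pt(.201,.03,-.156,0))-f(595,130))
cv2.imwrite("pics/ov.png",v)
E
```

```text
57 [188.81570886 201.91523039] [144.7203028  233.07374725]
60 [184.42499575 197.70438067] [140.95475709 229.68608392]
63 [179.97242456 193.61039815] [137.18237439 226.40248554]
shut check bar [ 0.88357208 -0.56311559] corner [-3.3408059  -0.94671545] [-0.774668   -2.14748805]
```

View pics/ov.png

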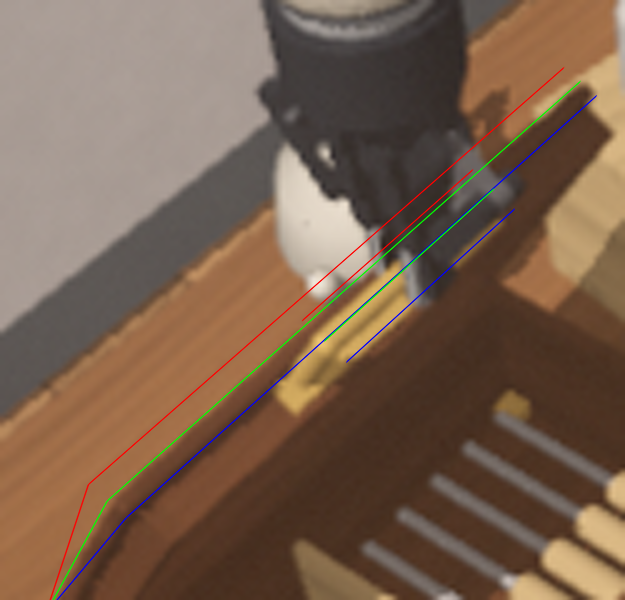

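The 60° (green) model line lies along the lid's edge and corner at (583,83), and its bar line lies on the brass bar at (325,337)–(405,268). The lid is therefore at 60° to within about 1°, and held steady. I'm handing the job in.

```bash
python3 - <<'E'
from h import *
from station import ticket
stat(); print(ticket.finish_job())
E
```

```text
t34.27 [0.6259 0.1877 0.3841] F [-4.8 -0.4  5.1] op 0.120 ff 44.1
the job is handed in; nothing more can be done
None
```

I put the plane and the knife flat on the drawer floor, then raised the lid to about 60° (within roughly 1° by camera) and handed the job in at 34 s with the gripper still holding it; no verdict came back.

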